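# Set the weather console back up on its prop leg

## Task

The weather console has fresh batteries and is leaning display-first against the wooden laundry caddy. First push its battery door shut until it clicks flush into its catch, then swing the prop leg on its back out until it hits its stop, and then tip the console back off the caddy so that it stands by itself on its bottom edge and the fully opened leg. Leave the jar, bottle, cup, spray can, brush and clothespins where they are.

Things in the scene. Friction and masses are not known exactly. Their poses are not given: they have to be found in the camera images.
- caddy: Open wooden caddy box with small bottles and a block in it, fixed; 120 mm along its x, 104 mm along its y, 105 mm high (its contents rise to 165 mm above the counter in the rear half, x > 0, to 105 mm in the front half). Origin at the centre of its underside, z up. The console leans on the top edge of its front face (x = -60 mm).
- console: Weather console, a light grey plastic slab 32 mm thick (its x), 200 mm wide (its y), 150 mm high (its z), about 0.9 kg, loose. Origin at the centre of its underside; x points from its back (x = -16 mm) to its display (x = +16 mm). It starts tilted by 0.38 rad, on its lower display-side edge, the display resting on the caddy, its y along the caddy's y.
- console_top (a point): Centre of the console's top edge face, 150 mm along z from its origin. The top edge overhangs the 104 mm wide caddy by 36 mm or more at both ends. About 1 N square to the display here tips the console; within 0.2 rad of upright it can stand on its flat underside, beyond that it falls on by itself, and on the fully opened leg it comes to rest tilted 0.37 rad, top over the leg.
- leg (a joint): Angle of the prop leg from the console's back, rad: 0 folded flat, 0.75 at its stop (fully out). It stays where it is left (about 0.6 N at the foot moves it; a hard jolt folds it a little). It swings about the console's y axis: the foot goes away from the back, and upward while the console leans on the caddy.
- leg_hinge (a point): Middle of the prop leg's hinge, on the console's back at (-21, -45, 132) mm in the console frame. The leg is a dark T: a stem 36 mm wide and 7 mm thick from the hinge, with a round rubber foot bar across its end.
- leg_foot (a point): Centre of the foot bar, 124 mm from the hinge. The bar is 104 mm long along the console's y (52 mm each way, so 34 mm overhang each side of the stem) and 10 mm thick. The point's frame turns with the leg: y along the bar, z along the stem towards the hinge. There is a wedge of free space between the back and the leg, open at both sides of the stem.
- door (a joint): Opening angle of the battery door, rad: 0 flush and caught, about 0.12 when it meets the catch, up to 1.9 open. It stays where it is left; a push of about 2 N square to its free edge snaps it past the catch, and it then holds itself shut.
- door_hinge (a point): Middle of the battery door's hinge line, at (-16, 93, 65) mm in the console frame, the line being parallel to the console's z. The door is a light grey plate 73 mm wide from the hinge, 70 mm high (35 mm each way from this point) and 4 mm thick, flush with the console's back when shut, over the bay with three battery cells.
- door_edge (a point): Middle of the door's free edge, 73 mm from the hinge, on the outer face. When shut it lies at (-16, 20, 65) mm in the console frame; the door opens away from the back, and beyond 1.57 rad past square, towards console +y. The point's x axis points into the door from its outer face (towards the display when shut), z along the hinge line.
- jar: White plastic detergent pod jar with twist cap, 86 mm across, 114 mm high; loose bystander. Origin at the centre of its underside.
- bottle: Clear plastic bottle with grey cap, 62 mm across, 165 mm high; loose bystander. Origin at the centre of its underside.
- cup: Aluminium measuring cup, 72 mm across, 50 mm high, with a flat handle that reaches 104 mm from the centre along its +x; loose bystander. Origin at the centre of its underside.
- brush: Wooden scrubbing brush, bristles down, 170 x 52 x 42 mm; loose bystander. Origin at the centre of its underside, x along it.
- pin1: Wooden spring clothespin on the counter beside the caddy, 82 x 12 x 18 mm, loose bystander. Origin at the centre of its underside, x along it.
- pin2: Wooden spring clothespin in the tray, 82 x 12 x 18 mm, loose bystander. Origin at the centre of its underside, x along it.
- tray: White ceramic tray, 130 x 200 mm, 18 mm high, fixed. Origin at the centre of its underside.
- can: Aluminium spray can with white cap, 56 mm across, 188 mm high, close beside the caddy on one side or the other, behind that end of the console; loose bystander. Origin at the centre of its underside.
Mind the look-alikes: they are no part of the job. Leave any yellow look-alike of the caddy alone.

How it is judged:
By the outcome, as a careful person would: the job done as asked, in the order asked, and still so for the second after the job is handed in, with the robot touching nothing.
It also fails if it takes over 64 s, if anything falls off the work surface, if the arm or the gripper's body presses on something with over 40 N, if the wrist force passes 120 N, or if a joint passes its speed limit or range.

## Robot

A 7-joint arm with a two-finger parallel gripper is mounted at the origin on the work surface. World frame = base frame: x ahead of the robot, y to its left, z up, the work surface at z = 0. Lengths are in m, angles in rad, forces in N, time in s.
With the tool pointing down it reaches from about 0.35 to 0.9 m from the base axis. Payload 8.1 kg.
Tool frame: the origin (TCP) lies between the finger pads; the fingertips stand 17 mm ahead of it and the grasp point (between the pads) lies 2 mm behind it; z points along the fingers, y is the direction in which the jaws open and shut (so a half turn about z gives the same grasp; the last joint's range is limited). The gripper opens to 92 mm and grips with 3 to 60 N. Pads are 19 mm wide; open, the fingers measure 130 mm over their backs; the gripper's body (75 mm by 190 mm) begins 47 mm behind the grasp point.
Start: joints at [-1.253, 0.434, 0.025, 1.573, -0.012, 1.134, -0.075], TCP at [0.255, 0.57, 0.244] pointing down, gripper open.
Joint ranges: [-2.62, 2.62], [-0.44, 2.09], [-1.27, 1.32], [0.08, 2.57], [-1.32, 4.46], [0.12, 2], [-2.74, 2.74]. Speed limits (rad/s): [2.22, 2.22, 3.01, 3.01, 3.14, 3.14, 3.14].

## Interface

Orientations are given as a rotation vector (axis times angle).
In Python, from cell import arm gives the robot as it stands. The module is installed in compiled form; this text tells all that it offers.
- The arm moves only by the shell command python3 -m crank 'ROWS' [FORCE]. ROWS is JSON, a list of rows, each a list of 5 numbers: the opening, from 0 (shut) to 1 (fully open), then the shift along the world's x, y, z normalised to -1 to 1, where 1 is 40 cm, then the turn about the world's z normalised to -1 to 1, where 1 is 60 degrees. In form: [[fingers, tx, ty, tz, twist], ...]. A call has exactly 8 rows; each row shifts and turns the commanded pose from where the row before left it; what a row does not reach is not made up. A row lasts 1/12 s, in which the tool goes at most 41.7 mm and 7.16 degrees, less where a joint would pass 70% of its speed; a pose out of reach is approached as far as the arm can. A call with a number of a shift or a turn outside -1 to 1 is refused whole. A call with a gripper value outside its range is refused whole. The fingers move at their own pace and stop on an object; FORCE is the grip in N (left out, the last holds). Time passes only in rows, so rows that do not move let the fingers close, or fill a call up. It gives the time, the measured TCP pose, the force and the opening at its end, in the units of the state.
- arm.observe(): the state, without advancing time (a new reading comes with each control period).
- arm.get_image(name): name is "scene" or "top" or "wrist"; returns the picture (480x640x3 uint8, red, green, blue); there is no depth.
- arm.get_calibration(name): a dict with "intrinsics" (3x3 intrinsics, pixels), "extrinsics" (4x4, takes a point from camera to world coordinates). Camera axes: x right, y down, z forward; pixel columns grow to the right and rows downward; lengths in m; the calibration is good to about 2 mm. A picture is of the moment at which its call begins: read the wrist's pose just before it. get_calibration takes no time and is no camera call; for the wrist camera it gives the pose at the moment of the call.
- arm.sign_off(): hands the job in, once; it reports no verdict.
The state is a dict: "clock": time; "joints": joint angles; "dq": joint speeds; "joint_efforts": joint torques, N m; "position": TCP position; "ee_rot": TCP orientation; "force": force on the tool from outside, world axes, zero at the start; "ft_torque": the same for the moment, N m; "width": opening from 0.0 (shut) to 1.0 (fully open).
Only numpy, scipy, OpenCV 4.12 (cv2) and the standard library are available. Lean on these libraries where they do the work, as an engineer would, in place of code of your own. Each camera call takes 0.05 s, during which the arm holds its last target.

## Working session

There is one attempt and no reset: what is moved stays moved. The work goes in short steps, Python scripts to look and compute and a shell command to move; the robot and the scene stay as the last step left them, time stands still between calls to the robot, and variables do not carry over. Pictures are saved under pics/ and viewed, and the job is handed in when it is done.

```bash
mkdir -p pics
python3 - <<'E'
from cell import arm
import cv2,numpy as np
for n in ["scene","top","wrist"]:
    c=arm.get_calibration(n);print(n,np.round(c["intrinsics"],1).tolist(),np.round(c["extrinsics"],3).tolist())
    cv2.imwrite(f"pics/{n}0.png",arm.get_image(n)[:,:,::-1])
s=arm.observe();print(s)
E
```

```text
scene [[619.7, 0.0, 318.8], [0.0, 619.7, 240.4], [0.0, 0.0, 1.0]] [[0.373, 0.715, -0.591, 1.324], [0.928, -0.291, 0.234, -0.28], [-0.005, -0.636, -0.772, 1.096], [0.0, 0.0, 0.0, 1.0]]
top [[583.7, 0.0, 310.3], [0.0, 583.7, 250.2], [0.0, 0.0, 1.0]] [[0.011, -0.995, 0.101, 0.45], [-1.0, -0.012, -0.01, 0.032], [0.011, -0.101, -0.995, 1.319], [0.0, 0.0, 0.0, 1.0]]
wrist [[411.5, 0.0, 317.2], [0.0, 411.5, 244.4], [0.0, 0.0, 1.0]] [[0.409, 0.874, 0.262, 0.184], [0.913, -0.391, -0.118, 0.602], [-0.001, 0.288, -0.958, 0.384], [0.0, 0.0, 0.0, 1.0]]
{'clock': 0.15, 'joints': array([-1.25262626,  0.43504932,  0.02496529,  1.57385426, -0.01161583,
        1.1340106 , -0.07509355]), 'dq': array([ 0.00135615, -0.00056077, -0.00135932, -0.00236715,  0.00115534,
       -0.00057399,  0.00051594]), 'joint_efforts': array([ 2.99411295e-03, -6.68268085e+01,  9.86211039e-01, -3.14696681e+01,
       -6.05159649e-02,  3.93912918e-02,  9.88227202e-05]), 'position': array([0.25517503, 0.5701446 , 0.24314668]), 'ee_rot': array([-6.56139111e-01, -3.07214810e+00,  1.83135409e-03]), 'force': array([-0.42308959,  0.30072069, -0.41621328]), 'ft_torque': array([ 0.02182588, -0.02466113,  0.05798646]), 'width': 1.000871297842175}
```

View pics/scene0.png

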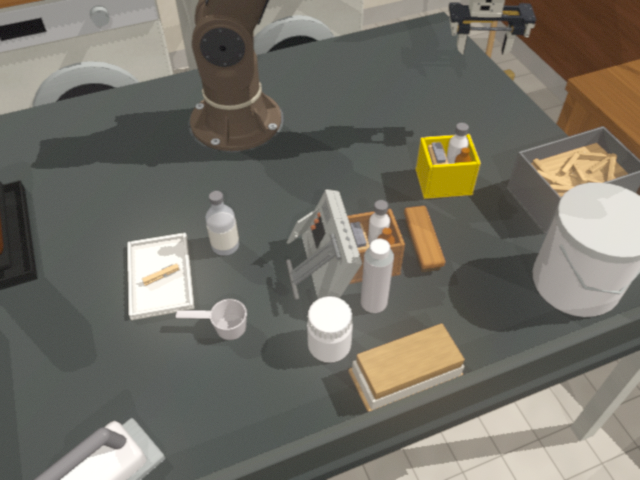

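View pics/top0.png

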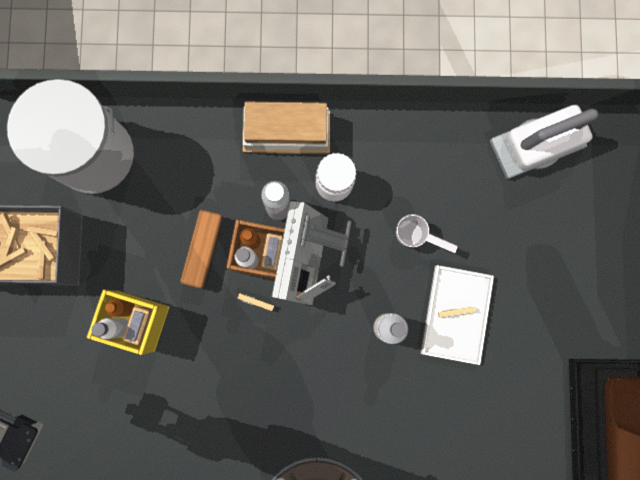

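View pics/wrist0.png

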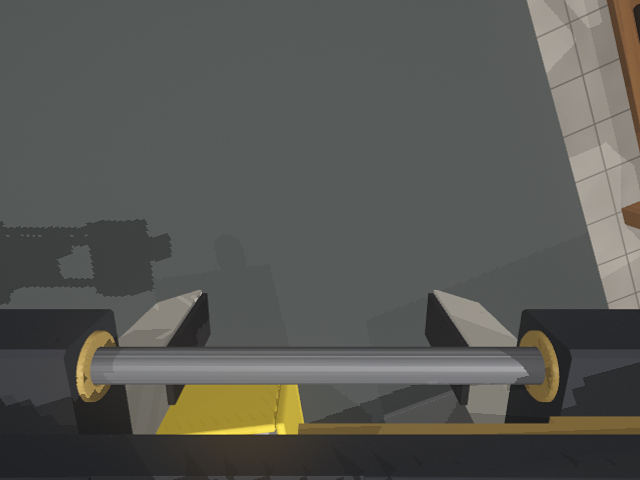

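Run:
```python
import cv2
a=cv2.imread("pics/top0.png")[150:330,220:400];cv2.imwrite("pics/topc.png",cv2.resize(a,None,fx=3.3,fy=3.3,interpolation=cv2.INTER_CUBIC))
a=cv2.imread("pics/scene0.png")[170:340,270:420];cv2.imwrite("pics/scenec.png",cv2.resize(a,None,fx=3.5,fy=3.5,interpolation=cv2.INTER_CUBIC))
```

```text
(no output)
```

View pics/topc.png

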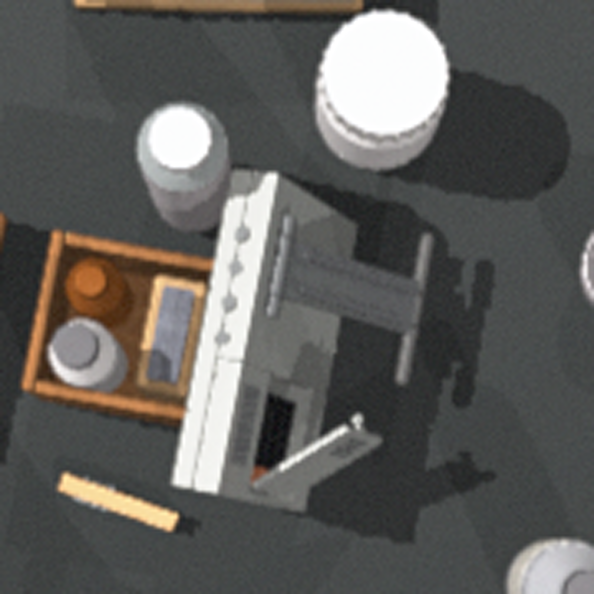

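View pics/scenec.png

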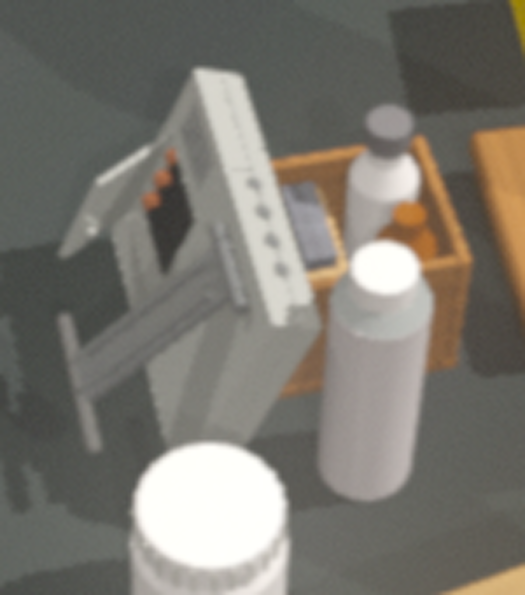

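```bash
cat > h.py <<'E'
from cell import arm
import numpy as np,cv2
def ray(cam,uv,cal=None):
    c=cal or arm.get_calibration(cam);K=np.array(c["intrinsics"]);T=np.array(c["extrinsics"])
    d=T[:3,:3]@np.linalg.solve(K,[uv[0],uv[1],1.]);return T[:3,3],d/np.linalg.norm(d)
def onz(cam,uv,z):
    o,d=ray(cam,uv);return o+d*(z-o[2])/d[2]
def tri(rs):
    A=sum(np.eye(3)-np.outer(d,d) for o,d in rs);b=sum((np.eye(3)-np.outer(d,d))@o for o,d in rs)
    p=np.linalg.solve(A,b);return p,[np.linalg.norm(np.cross(p-o,d)) for o,d in rs]
def proj(cam,p):
    c=arm.get_calibration(cam);T=np.linalg.inv(c["extrinsics"]);q=c["intrinsics"]@(T[:3,:3]@p+T[:3,3]);return q[:2]/q[2]
E
python3 - <<'E'
from h import *
t=lambda x,y:(x/3.3+220-.35,y/3.3+150-.35)
s=lambda x,y:(x/3.5+270-.35,y/3.5+170-.35)
P={"nearback":((215,492),(198,68)),"neardisp":((175,485),(242,75)),"fardisp":((235,172),(318,322)),"farback":((276,172),(272,322)),
"foot_far":((428,235),(95,450)),"foot_near":((402,384),(65,316)),"hinge_far":((289,215),(238,308)),"hinge_near":((270,314),(218,228)),"door_top":((358,418),(155,148)),"door_bot":((378,440),(65,252))}
for k,(a,b) in P.items():
    p,e=tri([ray("top",t(*a)),ray("scene",s(*b))]);print(k,np.round(p*1000),np.round(np.array(e)*1000,1))
    if "back" in k: print(onz("top",t(*a),.151)*1000)
    if "disp" in k: print(onz("top",t(*a),.139)*1000)
for n,uvs in {"jar":((335,174),.114),"can":((275,193),.188),"bottle":((395,328),.165)}.items(): print(n,onz("top",*uvs)*1000)
for uv in [(60,235),(25,388)]: print("caddy",onz("top",t(*uv),.105)*1000)
for uv in [(210,258),(185,408)]: print("caddyfront?",onz("top",t(*uv),.105)*1000)
E
```

```text
nearback [472.  73. 148.] [2.3 2.3]
[470.78562632  70.32940587 151.        ]
neardisp [476.  99. 136.] [3.5 3.5]
[474.9836603   95.18546376 139.        ]
fardisp [670.  63. 138.] [2.2 2.2]
[669.0766355   61.33493455 139.        ]
farback [668.  37. 149.] [1.2 1.2]
[667.17827772  35.85573602 151.        ]
foot_far [646. -63.  49.] [2.5 2.5]
foot_near [546. -46.  49.] [3. 3.]
hinge_far [643.  28. 136.] [0.7 0.7]
hinge_near [582.  40. 133.] [1.9 1.9]
door_top [524.   4. 158.] [20.9 20.9]
door_bot [508. -31.  60.] [2.2 2.2]
jar [734.12757024 -30.02491301 114.        ]
can [677.06072135  91.54850968 188.        ]
bottle [ 415.67205357 -147.2972698   165.        ]
caddy [633.34257635 172.80777364 105.        ]
caddy [535.62172872 192.56846303 105.        ]
caddyfront? [619.77632014  77.26293218 105.        ]
caddyfront? [524.16413989  91.53432392 105.        ]
```

```bash
cat > geo.py <<'E'
from h import *
# console pose from measured back top edge corners
y=np.array([473-668,71-36,0.]);y/=np.linalg.norm(y)
hh=np.array([y[1],-y[0],0.]);Z=np.array([0,0,1.]);T=.38
xc=np.cos(T)*hh-np.sin(T)*Z;zc=np.cos(T)*Z+np.sin(T)*hh
R=np.stack([xc,y,zc],1)
top=np.array([570,54,151.])
O=top-R@np.array([-16,0,150.])
def W(p):return O+R@np.array(p,float)
def C(p):return R.T@(np.array(p,float)-O)
E
python3 - <<'E'
from geo import *
np.set_printoptions(suppress=True,precision=1)
print("y",np.round(y,3),"h",np.round(hh,3),"O",O)
for f in ([646,-63,49],[546,-46,49],[508,-31,60],[524,4,158]):print(C(f))
for p in (.4,.45,.5,.55,.6):
    q=W(np.array([-21,-45,132])+124*np.array([-np.sin(p),0,-np.cos(p)]));print("leg",p,q)
for a in (.8,.9,1,1.1,1.2):
    print("door",a,[(W([-16-73*np.sin(a),93-73*np.cos(a),z]),proj("top",W([-16-73*np.sin(a),93-73*np.cos(a),z])/1000),proj("scene",W([-16-73*np.sin(a),93-73*np.cos(a),z])/1000)) for z in (100,30)])
print("meas top",[(x/3.3+219.65,y_/3.3+149.65) for x,y_ in((358,418),(378,440))],"scene",[(x/3.5+269.65,y_/3.5+169.65) for x,y_ in((155,148),(65,252))])
print("cup",onz("top",(412,231),.05)*1e3,onz("top",(457,249),.05)*1e3)
s=arm.observe();Rt=cv2.Rodrigues(s["ee_rot"])[0];print("tool",np.round(Rt,3), "yaw h",np.degrees(np.arctan2(hh[1],hh[0])))
print("edge shut",W([-16,20,65]),W([-16,30,88]))
E
```

```text
y [-1.   0.2  0. ] h [0.2 1.  0. ] O [562.8  13.9   5.8]
[-72.6 -95.5  17.5]
[-73.5   6.   17.2]
[-70.1  46.   30.4]
[-71.8  36.4 135.2]
leg 0.4 [596.9 -50.9  48. ]
leg 0.45 [596.1 -55.2  52.5]
leg 0.5 [595.4 -59.2  57.1]
leg 0.55 [594.7 -62.9  62. ]
leg 0.6 [594.1 -66.5  67.1]
door 0.8 [(array([516.7,  -4.7, 124. ]), array([322.2, 276.9]), array([299. , 221.6])), (array([512.1, -30.2,  59. ]), array([333.1, 280.8]), array([288. , 243.3]))]
door 0.9 [(array([510.5,  -8.1, 125.8]), array([323.9, 279.9]), array([296.4, 219.4])), (array([505.9, -33.7,  60.8]), array([334.7, 283.7]), array([285.5, 241.2]))]
door 1 [(array([503.9, -10.9, 127.4]), array([325.3, 283.1]), array([294. , 217.1])), (array([499.3, -36.5,  62.3]), array([336. , 286.7]), array([283.2, 239. ]))]
door 1.1 [(array([497.1, -13.1, 128.7]), array([326.3, 286.4]), array([291.8, 214.8])), (array([492.5, -38.7,  63.7]), array([337. , 289.9]), array([281.2, 236.6]))]
door 1.2 [(array([490.1, -14.7, 129.8]), array([327.1, 289.9]), array([289.9, 212.3])), (array([485.5, -40.2,  64.8]), array([337.8, 293.2]), array([279.4, 234.2]))]
meas top [(328.1348484848485, 276.31666666666666), (334.19545454545454, 282.98333333333335)] scene [(313.93571428571425, 211.93571428571428), (288.22142857142853, 241.65)]
cup [ 624.  -203.4   50. ] [ 585.4 -302.    50. ]
tool [[-0.9  0.4 -0. ]
 [ 0.4  0.9 -0. ]
 [-0.  -0.  -1. ]] yaw h 79.8244891569568
edge shut [544.7  26.5  72.1] [536.4  36.7  93.4]
```

```bash
for i in 1; do python3 -m crank '[[0,0.0225,-0.064,0,-0.105],[0,0.0225,-0.064,0,-0.105],[0,0.0225,-0.064,0,-0.105],[0,0.0225,-0.064,0,-0.105],[0,0.0225,-0.064,0,-0.105],[0,0.0225,-0.064,0,-0.105],[0,0.0225,-0.064,0,-0.105],[0,0.0225,-0.064,0,-0.105]]' 20; done
python3 -m crank '[[0,0.0225,-0.064,0,-0.105],[0,0.0225,-0.064,0,-0.105],[0,0.0225,-0.064,0,-0.105],[0,0.0225,-0.064,0,-0.105],[0,0.0225,-0.064,0,0],[0,0.0225,-0.064,0,0],[0,0.0225,-0.064,0,0],[0,0.0225,-0.064,0,0]]'
python3 -m crank '[[0,0.0225,-0.064,0,0],[0,0.0225,-0.064,0,0],[0,0.0225,-0.064,0,0],[0,0.0225,-0.064,0,0],[0,0.0225,-0.064,0,0],[0,0.0225,-0.064,0,0],[0,0.0225,-0.064,0,0],[0,0.0225,-0.064,0,0]]'
```

```text
clock: 0.82
position: [0.3275, 0.3643, 0.2436]
ee_rot: [-1.909, -2.495, 0.0]
force: [0.3, -0.1, -1.1]
width: 0.47
clock: 1.48
position: [0.3994, 0.1595, 0.2437]
ee_rot: [-2.401, -2.025, 0.0]
force: [0.2, -0.7, -1.3]
width: 0.005
clock: 2.15
position: [0.4714, -0.0452, 0.2437]
ee_rot: [-2.401, -2.026, -0.0]
force: [0.1, -0.0, 0.1]
width: 0.003
```

Run:
```python
from h import *
w=arm.get_image("wrist");s=arm.get_image("scene")
cv2.imwrite("pics/w1.png",w[:,:,::-1]);cv2.imwrite("pics/s1.png",cv2.resize(s[130:340,180:460,::-1],None,fx=2.8,fy=2.8))
```

```text
(no output)
```

View pics/w1.png

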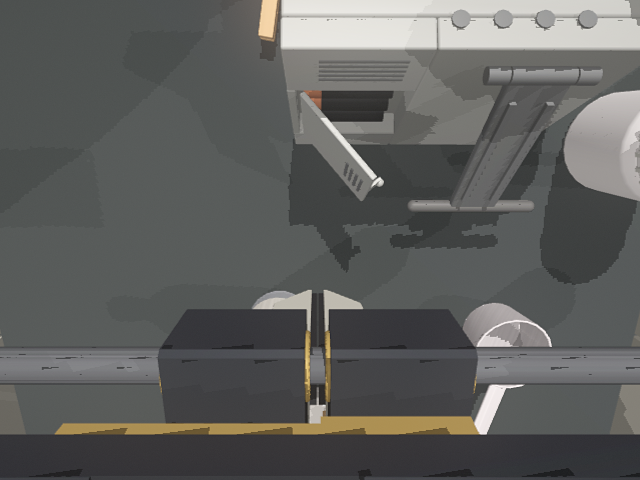

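View pics/s1.png

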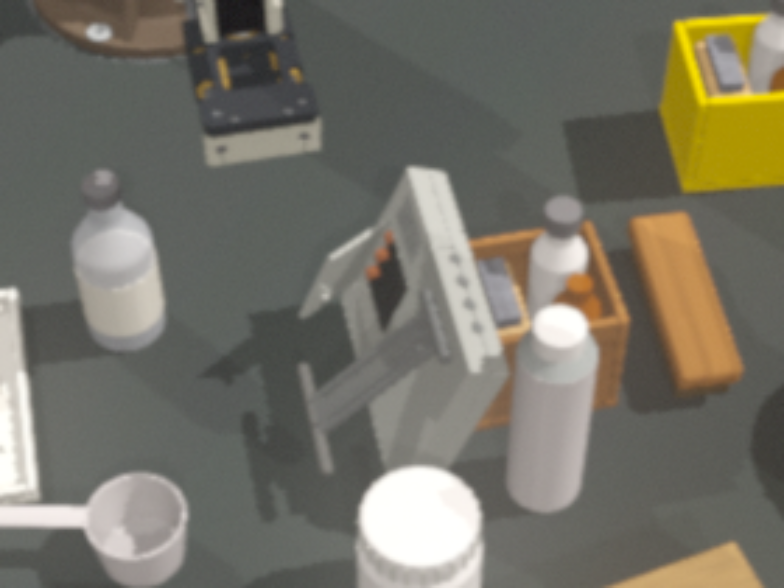

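Run:
```python
from geo import *
np.set_printoptions(suppress=True,precision=1)
for n,p in {"foot far":(646,-63,49),"foot near":(546,-46,49),"doortop.85":W([-16-73*np.sin(.85),93-73*np.cos(.85),100]),"doorbot":W([-16-73*np.sin(.85),93-73*np.cos(.85),30]),"dhinge top":W([-16,93,100]),"nearback":(473,71,151)}.items():
    print(n,proj("wrist",np.array(p)/1000))
c=arm.get_calibration("wrist")["extrinsics"];print(c)
t=lambda x,y:(x/3.3+220-.35,y/3.3+150-.35)
for k,a,b in (("far",(428,235),(533,206)),("near",(402,384),(411,206)),("doorbot",(378,440),(362,196)),("doortop",(370,418),(380,183))):
    p,e=tri([ray("top",t(*a)),ray("wrist",b)]);print(k,p*1000,e)
```

```text
foot far [527.3 198.8]
foot near [404.4 199.7]
doortop.85 [370.3 169.7]
doorbot [358.9 193.2]
dhinge top [293.9  85.2]
nearback [277.9  40.4]
[[ 1.  -0.2 -0.1  0.5]
 [-0.2 -0.9 -0.3  0. ]
 [ 0.   0.3 -1.   0.4]
 [ 0.   0.   0.   1. ]]
far [642.  -64.5  66.6] [np.float64(0.0002633260024424412), np.float64(0.00026332600244250305)]
near [544.2 -46.3  76.9] [np.float64(0.0014378200574221454), np.float64(0.001437820057422274)]
doorbot [508.1 -31.4  78.6] [np.float64(0.0015861135323059752), np.float64(0.0015861135323060368)]
doortop [522.9 -25.6  73.7] [np.float64(0.0022309096881261846), np.float64(0.002230909688126215)]
```

```bash
python3 -m crank '[[0,0,0,-0.042,0],[0,0,0,-0.042,0],[0,0,0,-0.042,0],[0,0,0,-0.042,0],[0,0,0,-0.042,0],[0,0,0,-0.042,0],[0,0,0,-0.042,0],[0,0,0,-0.042,0]]'
python3 - <<'E'
from h import *
w=arm.get_image("wrist");s=arm.get_image("scene")
cv2.imwrite("pics/w2.png",w[:,:,::-1]);cv2.imwrite("pics/s2.png",cv2.resize(s[130:340,180:460,::-1],None,fx=2.8,fy=2.8))
E
```

```text
clock: 2.92
position: [0.4711, -0.0431, 0.1084]
ee_rot: [-2.401, -2.026, 0.0]
force: [-0.2, -0.6, 0.9]
width: 0.004
```

View pics/s2.png

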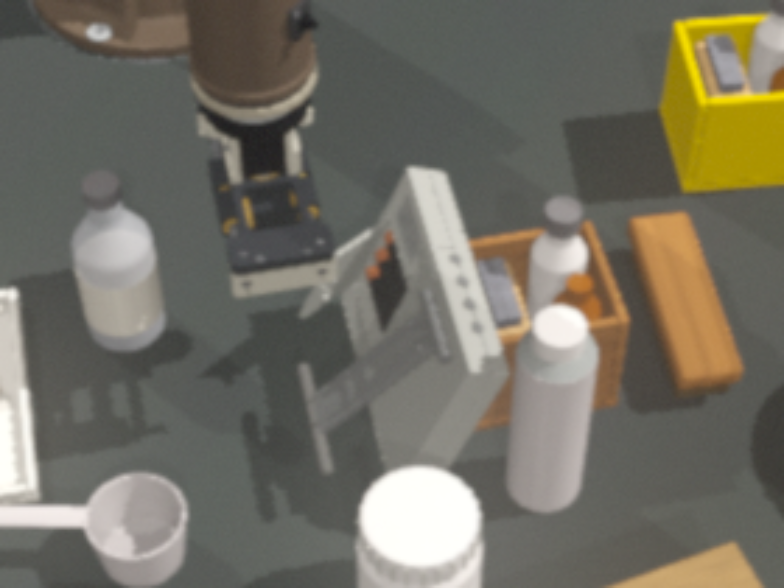

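View pics/w2.png

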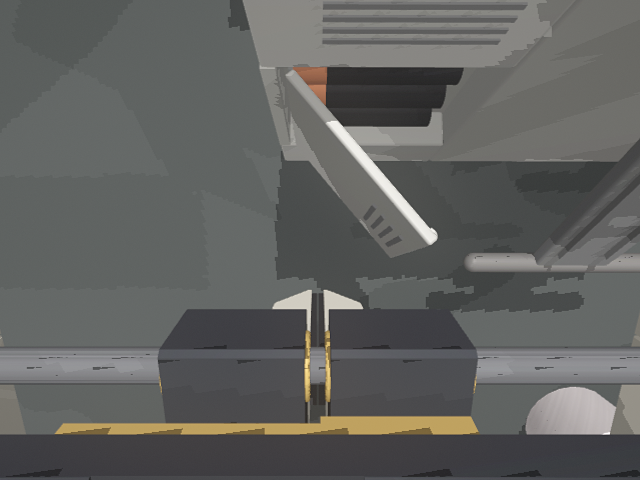

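```bash
python3 -m crank '[[0,0.009,0.018,0,0],[0,0.009,0.018,0,0],[0,0.009,0.018,0,0],[0,0.009,0.018,0,0],[0,0.008,0.0125,0,0],[0,0.008,0.0125,0,0],[0,0.008,0.0125,0,0],[0,0.008,0.0125,0,0]]'
python3 -m crank '[[0,0.008,0.0125,0,0],[0,0.008,0.0125,0,0],[0,0.008,0.0125,0,0],[0,0.008,0.0125,0,0],[0,0.004,0.006,0,0],[0,0,0.003,0,0],[0,0,0,0,0],[0,0,0,0,0]]'
python3 - <<'E'
from h import *
w=arm.get_image("wrist")
cv2.imwrite("pics/w3.png",w[:,:,::-1])
E
```

```text
clock: 3.68
position: [0.4989, 0.0054, 0.1094]
ee_rot: [2.401, 2.025, 0.0]
force: [-0.8, -0.2, -0.3]
width: 0.003
clock: 4.35
position: [0.513, 0.0283, 0.1094]
ee_rot: [2.402, 2.025, 0.0]
force: [0.0, -1.2, 0.1]
width: 0.003
```

View pics/w3.png

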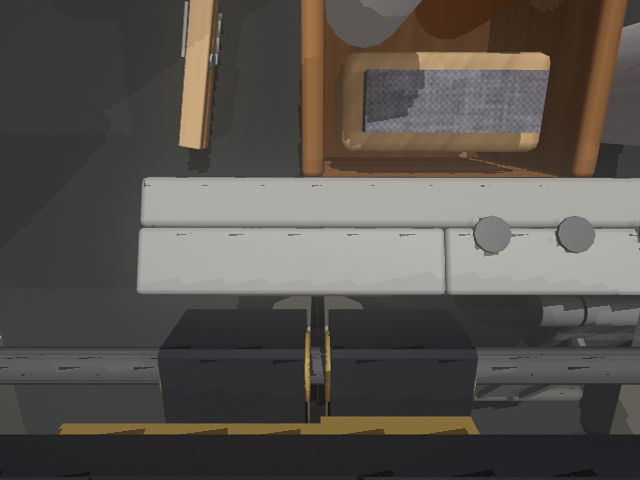

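```bash
python3 -m crank '[[0,0.0006,0.0035,0,0],[0,0.0006,0.0035,0,0],[0,0,0,0,0],[0,0,0,0,0],[0,0,0,0,0],[0,0,0,0,0],[0,0,0,0,0],[0,0,0,0,0]]'
python3 -m crank '[[0,0.0006,0.0035,0,0],[0,0.0006,0.0035,0,0],[0,0,0,0,0],[0,0,0,0,0],[0,0,0,0,0],[0,0,0,0,0],[0,0,0,0,0],[0,0,0,0,0]]'
python3 -m crank '[[0,0.0006,0.0035,0,0],[0,0.0006,0.0035,0,0],[0,0,0,0,0],[0,0,0,0,0],[0,0,0,0,0],[0,0,0,0,0],[0,0,0,0,0],[0,0,0,0,0]]'
python3 - <<'E'
from h import *
s=arm.get_image("scene");t=arm.get_image("top")
cv2.imwrite("pics/s3.png",cv2.resize(s[130:340,180:460,::-1],None,fx=2.8,fy=2.8))
E
```

```text
clock: 5.07
position: [0.513, 0.0296, 0.1093]
ee_rot: [2.402, 2.023, -0.002]
force: [-2.3, -6.8, -0.8]
width: 0.004
clock: 5.73
position: [0.513, 0.0304, 0.1091]
ee_rot: [2.403, 2.02, -0.005]
force: [-2.7, -12.7, -0.2]
width: 0.003
clock: 6.4
position: [0.513, 0.0311, 0.109]
ee_rot: [2.404, 2.017, -0.008]
force: [-3.4, -19.4, 0.5]
width: 0.007
```

View pics/s3.png

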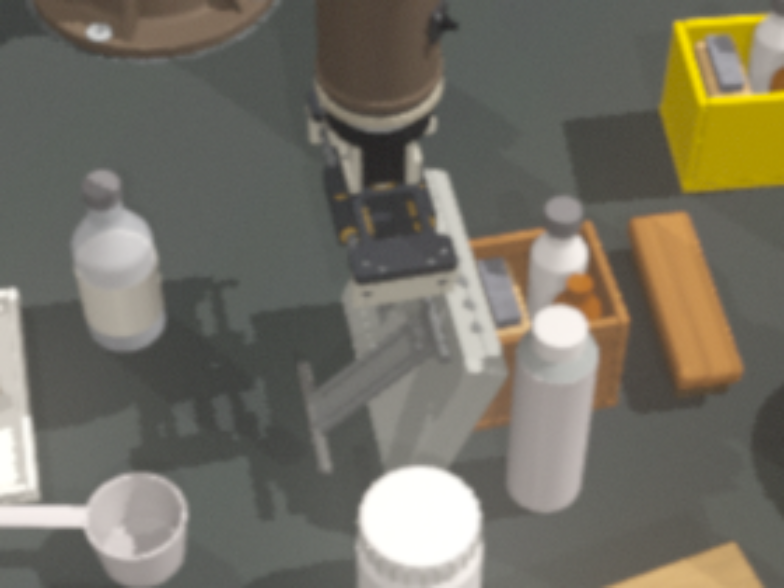

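```bash
python3 -m crank '[[0,-0.003,-0.02,0,0],[0,-0.005,-0.03,0,0],[0,-0.005,-0.03,0.01,0],[0,-0.005,-0.03,0.04,0],[0,-0.005,-0.03,0.05,0],[0,-0.005,-0.03,0.05,0],[0,-0.005,-0.03,0.05,0],[0,0,0,0,0]]'
python3 - <<'E'
from h import *
s=arm.get_image("scene");t=arm.get_image("top");w=arm.get_image("wrist")
cv2.imwrite("pics/w4.png",w[:,:,::-1])
cv2.imwrite("pics/s4.png",cv2.resize(s[170:340,270:420,::-1],None,fx=3.5,fy=3.5,interpolation=cv2.INTER_CUBIC))
cv2.imwrite("pics/t4.png",cv2.resize(t[150:330,220:400,::-1],None,fx=3.3,fy=3.3,interpolation=cv2.INTER_CUBIC))
E
```

```text
clock: 7.17
position: [0.5025, -0.0466, 0.1932]
ee_rot: [2.403, 2.018, 0.007]
force: [1.1, -0.4, 1.2]
width: 0.004
```

View pics/w4.png

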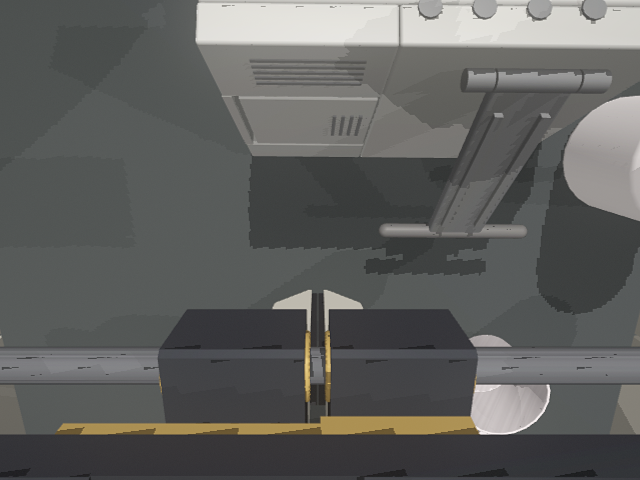

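View pics/s4.png

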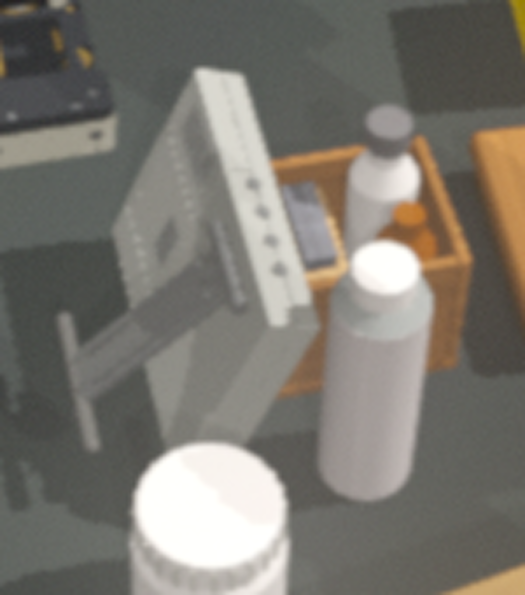

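View pics/t4.png

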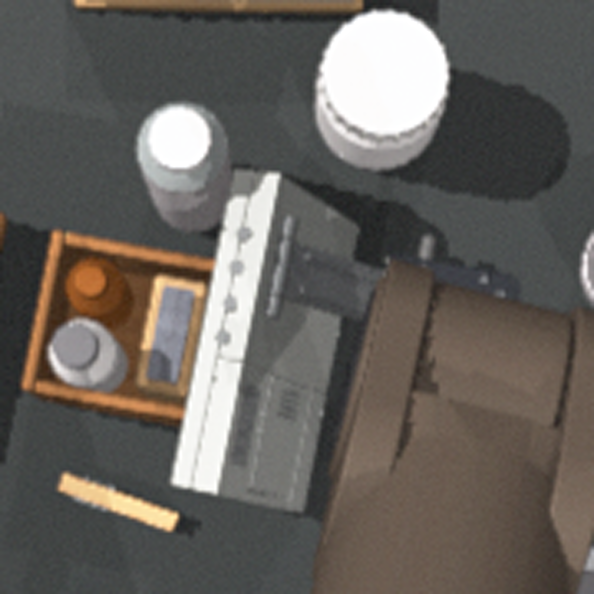

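```bash
python3 -m crank '[[0.65,0.03,0.0035,0,0],[0.65,0.03,0.0035,0,0],[0.65,0.03,0.0035,0,0],[0.65,0.03,0.0035,0,0],[0.65,0.03,0.0035,0,0],[0.65,0.03,0.0035,0,0],[0.65,0.03,0.0035,0,0],[0.65,0.03,0.0035,0,0]]'
python3 -m crank '[[0.65,0,0,0,0],[0.65,0,0,-0.05,0],[0.65,0,0,-0.05,0],[0.65,0,0,-0.04,0],[0.65,0,0,-0.03,0],[0.65,0,0,0,0],[0.65,0,0,0,0],[0.65,0,0,0,0]]'
python3 - <<'E'
from h import *
s=arm.get_image("scene");t=arm.get_image("top");w=arm.get_image("wrist")
print(arm.observe()["position"])
cv2.imwrite("pics/w5.png",w[:,:,::-1])
cv2.imwrite("pics/s5.png",cv2.resize(s[170:340,270:420,::-1],None,fx=3.5,fy=3.5,interpolation=cv2.INTER_CUBIC))
E
```

```text
clock: 7.98
position: [0.5971, -0.0308, 0.1877]
ee_rot: [-2.399, -2.026, 0.003]
force: [-0.4, 0.7, 0.1]
width: 0.533
clock: 8.65
position: [0.5975, -0.032, 0.122]
ee_rot: [2.401, 2.025, 0.001]
force: [-0.2, -0.2, 0.1]
width: 0.654
[ 0.59775904 -0.03196991  0.12232786]
```

View pics/w5.png

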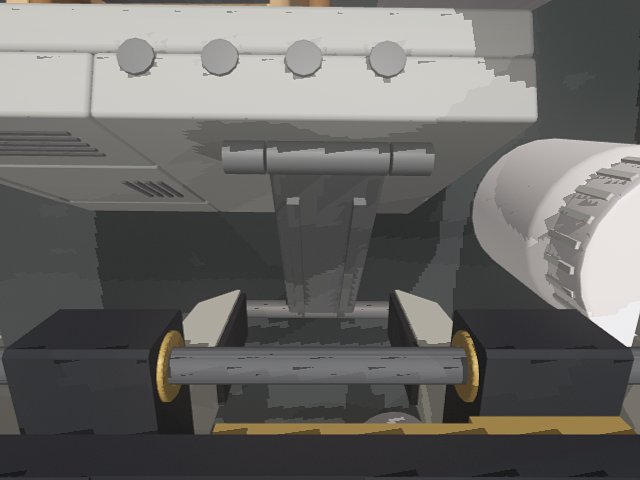

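View pics/s5.png

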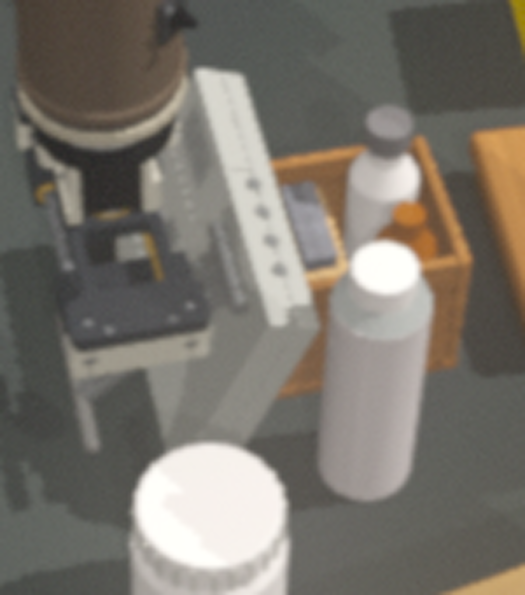

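```bash
python3 -m crank '[[0.65,-0.008,-0.0025,0,0],[0.65,-0.008,-0.0025,0,0],[0.65,0,0,-0.025,0],[0.65,0,0,-0.025,0],[0.65,0,0,-0.025,0],[0.65,0,0,-0.025,0],[0.65,0,0,-0.02,0],[0.65,0,0,-0.01,0]]'
python3 - <<'E'
from h import *
s=arm.get_image("scene");w=arm.get_image("wrist")
o=arm.observe();print(o["position"],o["force"])
cv2.imwrite("pics/w6.png",w[:,:,::-1])
cv2.imwrite("pics/s6.png",cv2.resize(s[170:340,270:420,::-1],None,fx=3.5,fy=3.5,interpolation=cv2.INTER_CUBIC))
E
```

```text
clock: 9.47
position: [0.59, -0.0339, 0.0674]
ee_rot: [-2.401, -2.025, 0.003]
force: [-0.2, 0.8, -0.2]
width: 0.647
[ 0.5901752  -0.0339743   0.06818423] [-0.77343885 -0.18434222 -0.2181728 ]
```

View pics/w6.png

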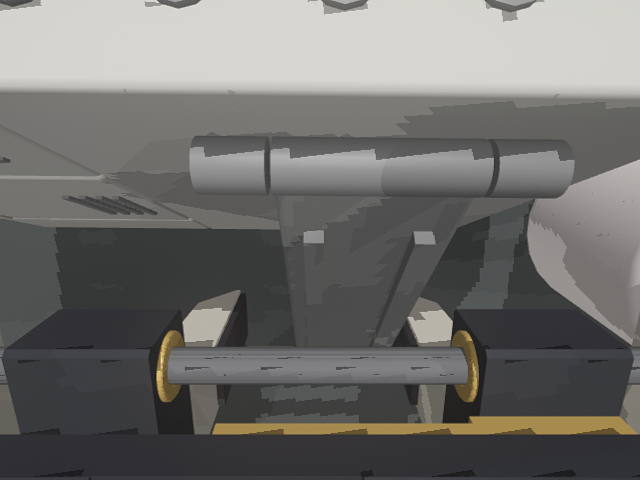

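View pics/s6.png

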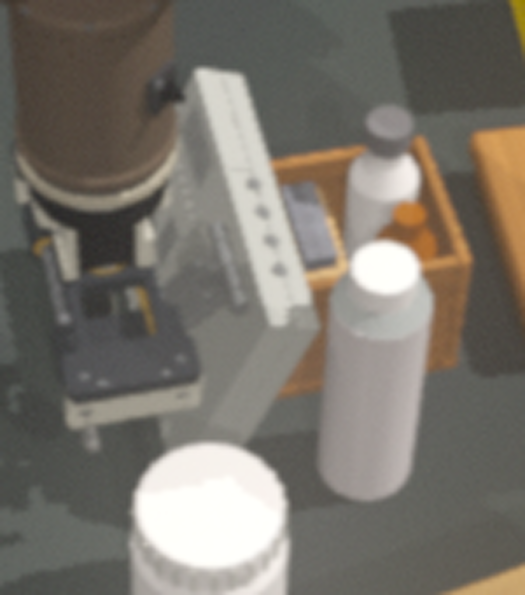

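```bash
python3 -m crank '[[0.65,0,0,-0.007,0],[0.65,0,0,-0.006,0],[0.65,0,0,0,0],[0.65,-0.001,-0.006,0,0],[0.65,-0.001,-0.006,0,0],[0.65,-0.001,-0.006,0,0],[0.65,-0.001,-0.006,0,0],[0.65,0,0,0,0]]'
python3 - <<'E'
from h import *
s=arm.get_image("scene")
cv2.imwrite("pics/s7.png",cv2.resize(s[170:340,270:420,::-1],None,fx=3.5,fy=3.5,interpolation=cv2.INTER_CUBIC))
cv2.imwrite("pics/w7.png",arm.get_image("wrist")[:,:,::-1])
E
```

```text
clock: 10.23
position: [0.5891, -0.0443, 0.0643]
ee_rot: [2.402, 2.024, 0.0]
force: [-0.6, 0.0, 0.2]
width: 0.649
```

View pics/s7.png

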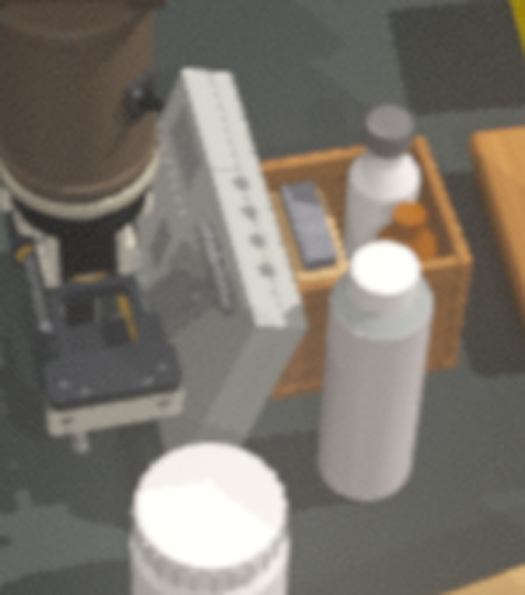

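View pics/w7.png

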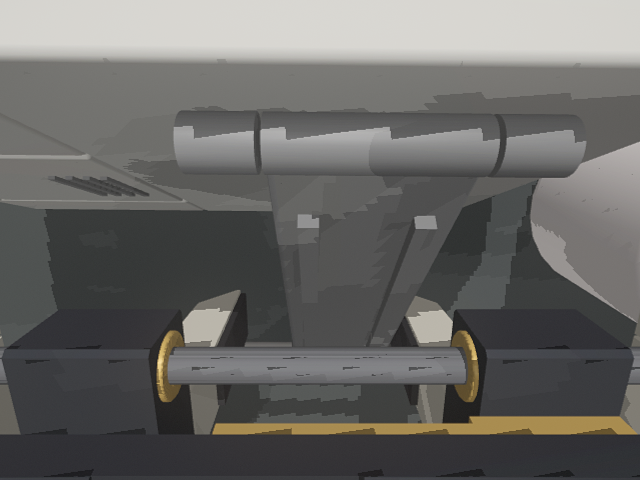

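```bash
python3 -m crank '[[0.65,0.0015,0.007,0,0],[0.65,0.0015,0.008,0,0],[0.65,0.001,0.008,0.002,0],[0.65,0.001,0.007,0.008,0],[0.65,0,0,0.025,0],[0.65,0,0,0.025,0],[0.65,0.014,0.01,0.01,0],[0.65,0.015,0.011,0,0]]'
python3 -m crank '[[0.65,0,0,0,0],[0.65,0,0,0,0],[0.65,0,0,0,0],[0.65,0,0,0,0],[0.65,0,0,0,0],[0.65,0,0,0,0],[0.65,0,0,0,0],[0.65,0,0,0,0]]'
python3 - <<'E'
from h import *
s=arm.get_image("scene")
cv2.imwrite("pics/s8.png",cv2.resize(s[170:340,270:420,::-1],None,fx=3.5,fy=3.5,interpolation=cv2.INTER_CUBIC))
cv2.imwrite("pics/w8.png",arm.get_image("wrist")[:,:,::-1])
E
```

```text
clock: 11.0
position: [0.6041, -0.0234, 0.0941]
ee_rot: [2.401, 2.023, 0.004]
force: [-0.3, -0.2, 0.3]
width: 0.65
clock: 11.67
position: [0.6027, -0.0232, 0.0921]
ee_rot: [-2.402, -2.025, 0.0]
force: [-0.4, 0.2, 0.0]
width: 0.65
```

View pics/s8.png

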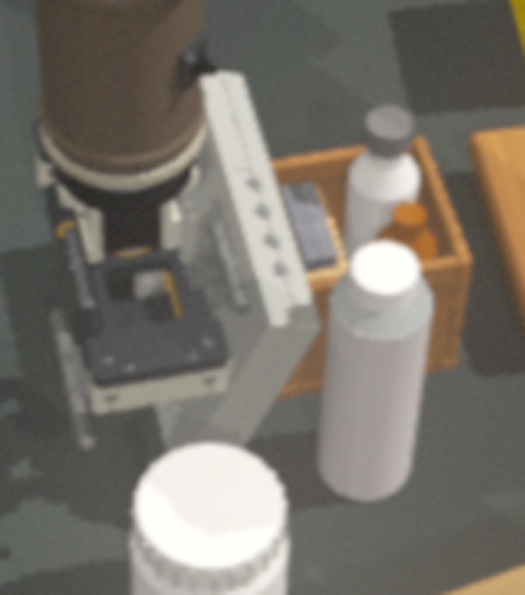

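View pics/w8.png

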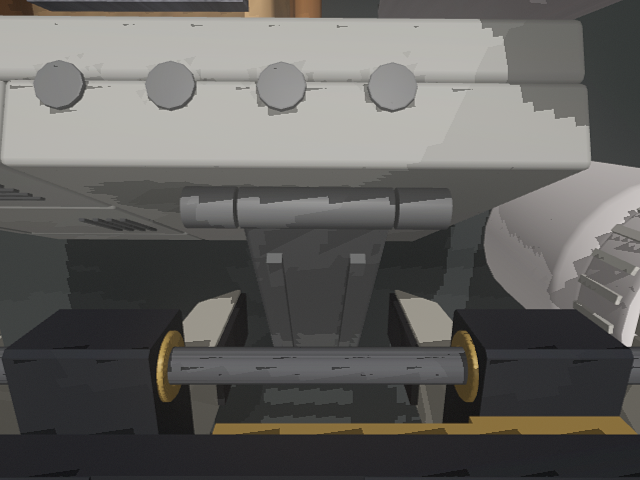

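```bash
python3 -m crank '[[0.65,0,0,-0.011,0],[0.65,0,0,-0.011,0],[0.65,0,0,-0.01,0],[0.46,0,0,0,0],[0.42,0,0,0,0],[0.38,0,0,0,0],[0.34,0,0,0,0],[0.3,0,0,0,0]]' 6
python3 -m crank '[[0.25,0,0,0,0],[0.25,0,0,0,0],[0.25,0,0,0,0],[0.25,0,0,0,0],[0.25,0,0,0,0],[0.25,0,0,0,0],[0.25,0,0,0,0],[0.25,0,0,0,0]]'
python3 - <<'E'
from h import *
s=arm.get_image("scene")
cv2.imwrite("pics/s9.png",cv2.resize(s[170:340,270:420,::-1],None,fx=3.5,fy=3.5,interpolation=cv2.INTER_CUBIC))
cv2.imwrite("pics/w9.png",arm.get_image("wrist")[:,:,::-1])
E
```

```text
clock: 12.43
position: [0.6028, -0.023, 0.0795]
ee_rot: [-2.401, -2.025, -0.0]
force: [-0.6, 1.4, 0.2]
width: 0.391
clock: 13.1
position: [0.6028, -0.0231, 0.0794]
ee_rot: [2.401, 2.025, 0.0]
force: [-0.5, 0.5, 0.4]
width: 0.394
```

View pics/s9.png

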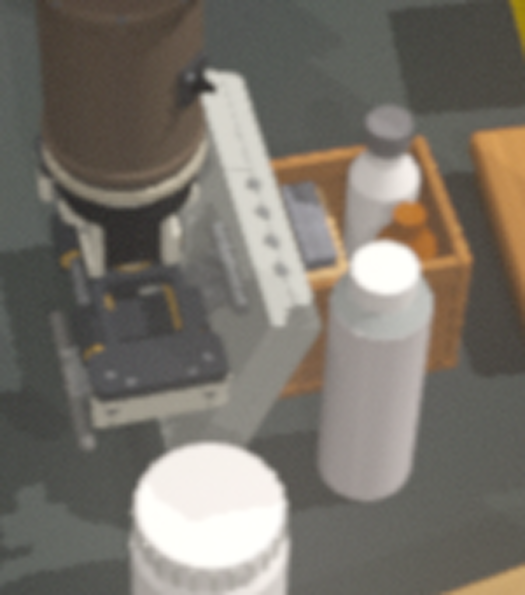

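View pics/w9.png

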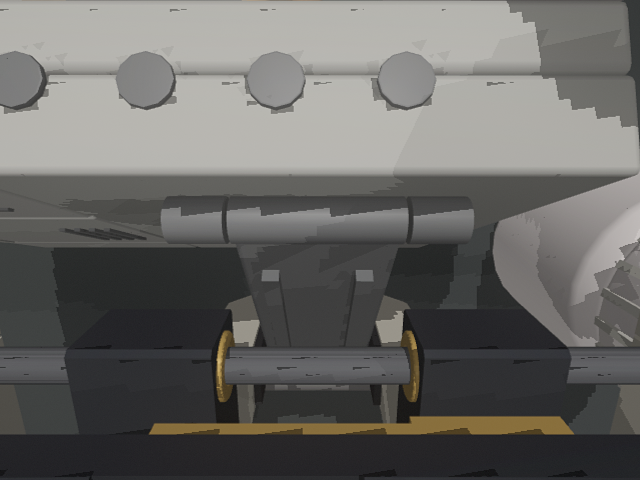

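```bash
python3 -m crank '[[0.25,-0.0004,-0.0024,0.0027,0],[0.25,-0.0004,-0.0024,0.0028,0],[0.25,-0.0004,-0.0024,0.0029,0],[0.25,-0.0004,-0.0024,0.003,0],[0.25,-0.0004,-0.0023,0.003,0],[0.25,-0.0004,-0.0023,0.0031,0],[0.25,-0.0004,-0.0023,0.0032,0],[0.25,-0.0004,-0.0022,0.0033,0]]'
python3 -m crank '[[0.25,-0.0004,-0.0021,0.0033,0],[0.25,-0.0004,-0.0021,0.0033,0],[0.25,-0.0004,-0.002,0.0034,0],[0.25,-0.0003,-0.002,0.0034,0],[0.25,-0.0003,-0.0019,0.0034,0],[0.25,-0.0003,-0.0018,0.0035,0],[0,0,0,0,0],[0,0,0,0,0]]'
python3 - <<'E'
from h import *
s=arm.get_image("scene")
cv2.imwrite("pics/s10.png",cv2.resize(s[170:340,270:420,::-1],None,fx=3.5,fy=3.5,interpolation=cv2.INTER_CUBIC))
cv2.imwrite("pics/w10.png",arm.get_image("wrist")[:,:,::-1])
E
```

```text
clock: 13.87
position: [0.6014, -0.0307, 0.0891]
ee_rot: [2.402, 2.025, 0.0]
force: [-0.6, 0.9, -1.2]
width: 0.392
clock: 14.53
position: [0.6006, -0.0354, 0.0971]
ee_rot: [-2.402, -2.025, 0.0]
force: [0.0, 1.3, -0.3]
width: 0.389
```

View pics/s10.png

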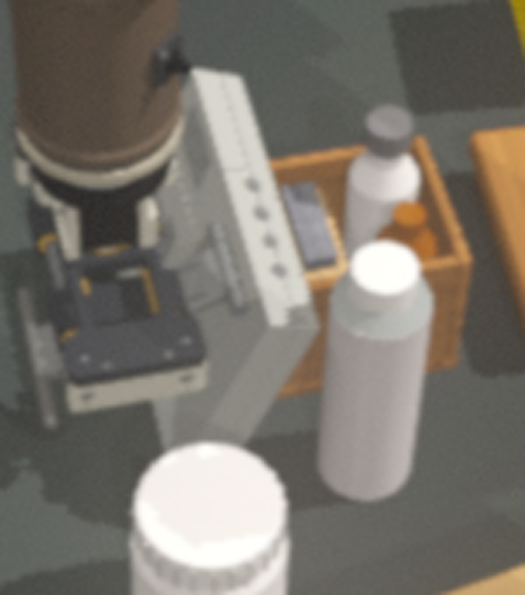

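View pics/w10.png

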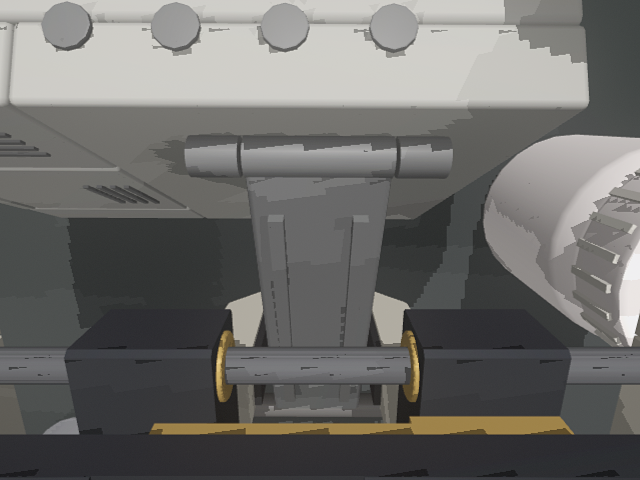

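```bash
python3 -m crank '[[0.25,-0.0003,-0.0016,0.0033,0],[0.25,-0.0003,-0.0016,0.0034,0],[0.25,-0.0002,-0.0014,0.0034,0],[0,0,0,0,0],[0,0,0,0,0],[0,0,0,0,0],[0,0,0,0,0],[0,0,0,0,0]]'
python3 -m crank '[[0.25,-0.0003,-0.0014,0.0033,0],[0.25,-0.0003,-0.0013,0.0034,0],[0.25,0,0,0,0],[0,0,0,0,0],[0,0,0,0,0],[0,0,0,0,0],[0,0,0,0,0],[0,0,0,0,0]]'
python3 - <<'E'
from h import *
s=arm.get_image("scene")
cv2.imwrite("pics/s11.png",cv2.resize(s[170:340,270:420,::-1],None,fx=3.5,fy=3.5,interpolation=cv2.INTER_CUBIC))
cv2.imwrite("pics/w11.png",arm.get_image("wrist")[:,:,::-1])
E
```

```text
clock: 15.3
position: [0.6003, -0.0373, 0.1012]
ee_rot: [2.402, 2.025, -0.0]
force: [-0.9, 1.9, -0.5]
width: 0.394
clock: 15.97
position: [0.6002, -0.0385, 0.1039]
ee_rot: [2.401, 2.025, 0.0]
force: [-0.3, 0.8, 0.2]
width: 0.393
```

View pics/s11.png

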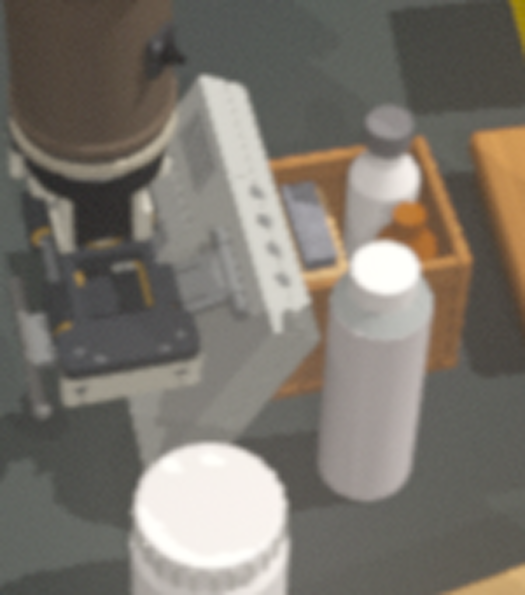

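View pics/w11.png

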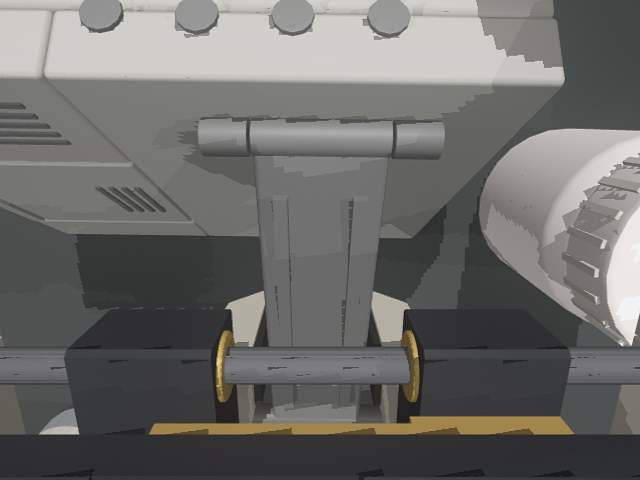

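```bash
python3 -m crank '[[0.42,0,0,0,0],[0.46,0,0,0,0],[0.5,0,0,0,0],[0.55,0,0,0,0],[0.6,0,0,0,0],[0.65,0,0,0,0],[0.65,0,0,0,0],[0.65,0,0,0,0]]'
python3 -m crank '[[0.65,0,0,0.03,0],[0.65,0,0,0.05,0],[0.65,0,0,0.05,0],[0.65,0,0,0.05,0],[0.65,-0.04,-0.07,0.05,0],[0.65,-0.04,-0.08,0.03,0],[0.65,-0.04,-0.08,0,0],[0.65,-0.04,-0.08,0,0]]'
python3 - <<'E'
from h import *
s=arm.get_image("scene");t=arm.get_image("top")
cv2.imwrite("pics/s12.png",cv2.resize(s[170:340,270:420,::-1],None,fx=3.5,fy=3.5,interpolation=cv2.INTER_CUBIC))
cv2.imwrite("pics/t12.png",cv2.resize(t[150:330,220:400,::-1],None,fx=3.3,fy=3.3,interpolation=cv2.INTER_CUBIC))
cv2.imwrite("pics/w12.png",arm.get_image("wrist")[:,:,::-1])
E
```

```text
clock: 16.73
position: [0.6001, -0.0383, 0.1038]
ee_rot: [2.402, 2.025, 0.0]
force: [0.7, -0.3, 0.4]
width: 0.649
clock: 17.4
position: [0.5359, -0.1637, 0.2098]
ee_rot: [2.399, 2.025, 0.003]
force: [0.3, -0.1, -0.1]
width: 0.652
```

View pics/s12.png

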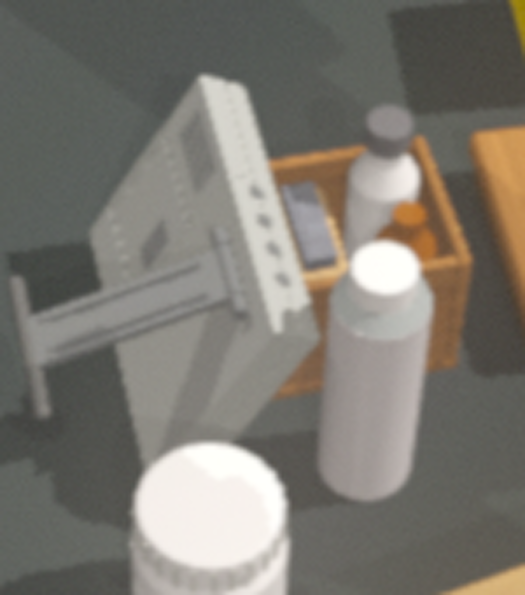

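View pics/t12.png

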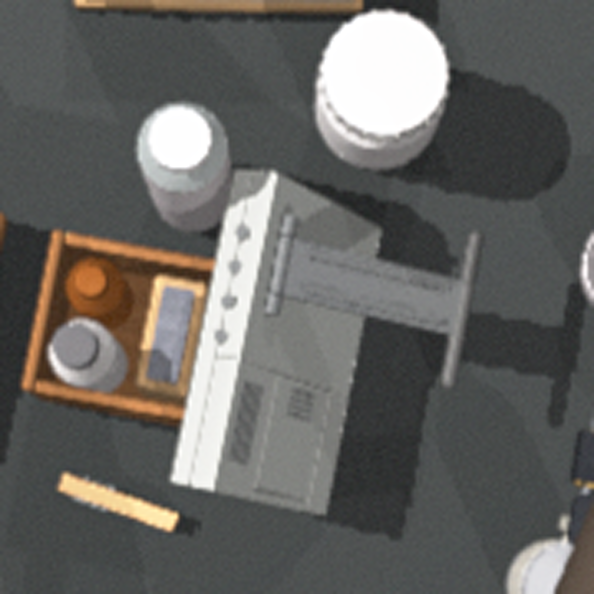

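View pics/w12.png

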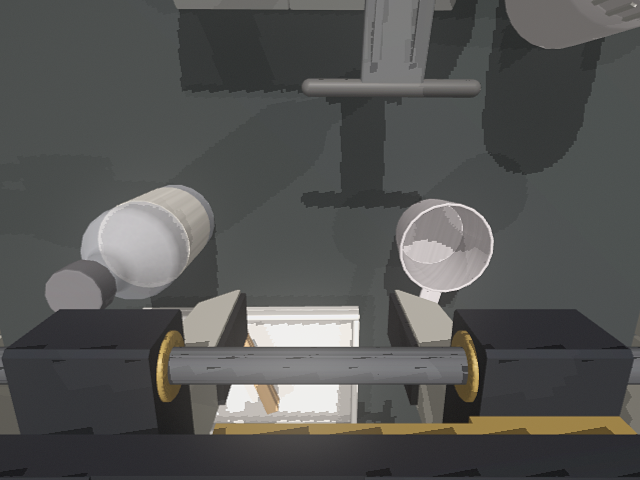

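Run:
```python
from h import *
np.set_printoptions(suppress=True,precision=1)
t=lambda x,y:(x/3.3+220-.35,y/3.3+150-.35)
s=lambda x,y:(x/3.5+270-.35,y/3.5+170-.35)
P={"nearback":((215,492),(206,76)),"farback":((276,172),(278,332)),"neardisp":((172,484),(243,87)),"bot_near":((326,515),(90,233)),"foot_far":((474,235),(43,415)),"foot_near":((448,384),(16,280)),"hinge_far":((289,215),(240,315)),"hinge_near":((270,314),(220,233))}
Q={}
for k,(a,b) in P.items():
    p,e=tri([ray("top",t(*a)),ray("scene",s(*b))]);Q[k]=p*1000;print(k,p*1000,np.round(np.array(e)*1000,1))
y=Q["nearback"]-Q["farback"];y/=np.linalg.norm(y);h=np.array([y[1],-y[0],0]);h/=np.linalg.norm(h)
print("y",np.round(y,3),"yaw",np.degrees(np.arctan2(h[1],h[0])))
d=Q["nearback"]-Q["bot_near"];print("len",np.linalg.norm(d),"tilt",np.arctan2(d@h,d[2]))
f=(Q["foot_far"]+Q["foot_near"])/2;g=(Q["hinge_far"]+Q["hinge_near"])/2;v=g-f
print("leg len",np.linalg.norm(v),"ang from vertical",np.arctan2(v@h,v[2]),"foot",f,"hinge",g)
```

```text
nearback [472.6  75.  140.8] [4.6 4.6]
farback [670.   38.4 141.5] [2.7 2.7]
neardisp [476.8 100.3 125.3] [2.7 2.7]
bot_near [459.4   1.9   9.9] [2.5 2.5]
foot_far [639.4 -90.3  90.9] [1.9 1.9]
foot_near [543.  -73.1  93.1] [2.5 2.5]
hinge_far [644.2  28.5 131. ] [1.1 1.1]
hinge_near [582.6  40.8 128.9] [2.4 2.4]
y [-1.   0.2 -0. ] yaw 79.49889446235099
len 150.46242590810544 tilt 0.5161213063066248
leg len 124.39796547846109 ang from vertical 1.2607753268285005 foot [591.2 -81.7  92. ] hinge [613.4  34.7 130. ]
```

```bash
python3 -m crank '[[0.76,0.0031,0.03,0.03,0.115],[0.76,0.0031,0.035,0.03,0.115],[0.76,0.0031,0.035,0,0.115],[0.76,0.0031,0.035,0,0.115],[0.76,0.0031,0.035,0,0.115],[0.76,0.0031,0.035,0,0.115],[0.76,0.0031,0.035,0,0.115],[0.76,0.0031,0.035,0,0.115]]'
python3 -m crank '[[0.76,0.0031,0.035,0,0.115],[0.76,0.0031,0.035,0,0.115],[0.76,0.0031,0.035,0,0.115],[0.76,0.0031,0.035,0,0.115],[0.76,0.0031,0.035,0,0.115],[0.76,0.0031,0.035,0,0],[0.76,0.0031,0.035,0,0],[0.76,0,0.03,0,0]]'
python3 - <<'E'
from h import *
o=arm.observe();print(o["position"],np.degrees(np.arctan2(*cv2.Rodrigues(o["ee_rot"])[0][[1,0],1])),o["joints"].round(2))
s=arm.get_image("scene")
cv2.imwrite("pics/s13.png",cv2.resize(s[150:320,250:400,::-1],None,fx=3.5,fy=3.5,interpolation=cv2.INTER_CUBIC))
cv2.imwrite("pics/w13.png",arm.get_image("wrist")[:,:,::-1])
E
```

```text
clock: 18.22
position: [0.5464, -0.0502, 0.2323]
ee_rot: [1.179, 2.912, 0.001]
force: [0.7, -0.0, -0.4]
width: 0.764
clock: 18.88
position: [0.5549, 0.06, 0.2322]
ee_rot: [0.272, 3.13, 0.001]
force: [0.8, -0.3, 0.3]
width: 0.763
[0.55490123 0.06003845 0.2322    ] 80.08178715250675 [-0.37  0.34  0.22  1.77 -0.08  1.05  1.28]
```

View pics/w13.png

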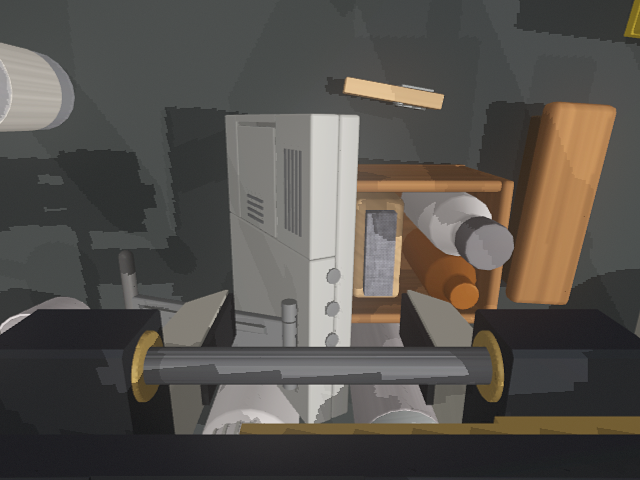

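View pics/s13.png

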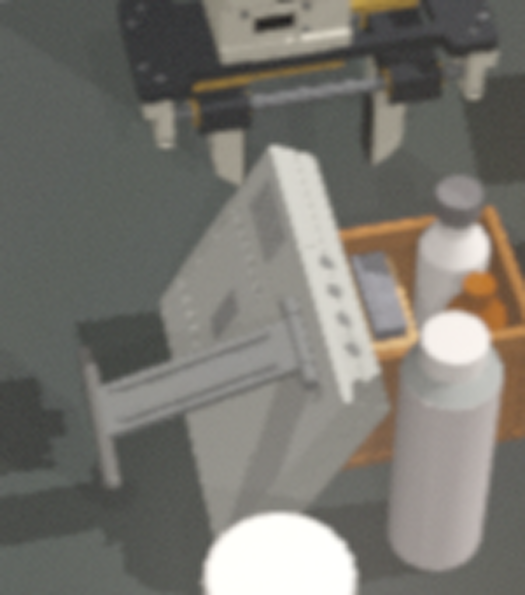

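```bash
python3 -m crank '[[0.76,0,0,-0.03,0],[0.76,0,0,-0.03,0],[0.76,0,0,-0.03,0],[0.76,0,0,-0.03,0],[0.76,0,0,-0.03,0],[0.76,0,0,-0.03,0],[0.76,0,0,-0.02,0],[0.76,0,0,-0.01,0]]'
python3 - <<'E'
from h import *
s=arm.get_image("scene")
cv2.imwrite("pics/s14.png",cv2.resize(s[150:320,250:400,::-1],None,fx=3.5,fy=3.5,interpolation=cv2.INTER_CUBIC))
cv2.imwrite("pics/w14.png",arm.get_image("wrist")[:,:,::-1])
E
```

```text
clock: 19.65
position: [0.5542, 0.0572, 0.1469]
ee_rot: [-0.275, -3.128, 0.001]
force: [0.2, -0.1, 0.2]
width: 0.759
```

View pics/w14.png

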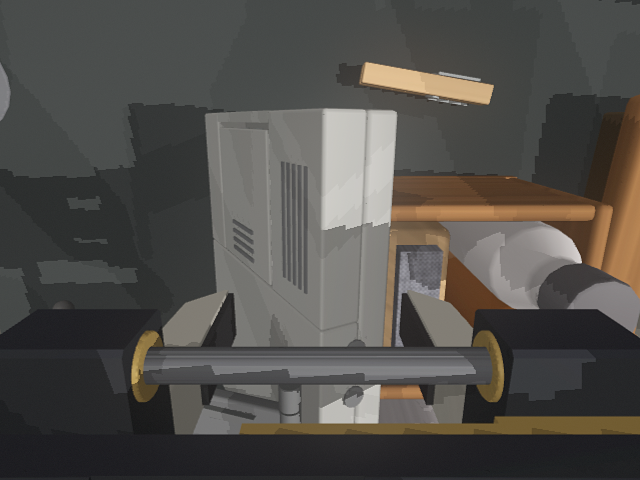

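View pics/s14.png

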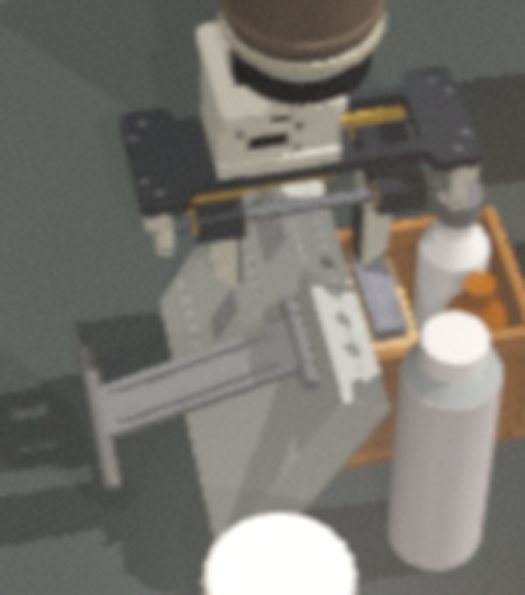

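```bash
python3 -m crank '[[0.76,0,0,-0.01,0],[0.76,0,0,-0.007,0],[0.76,-0.0015,-0.008,0,0],[0.76,-0.0015,-0.008,0,0],[0.76,-0.0015,-0.008,0,0],[0.76,-0.0015,-0.008,0,0],[0.76,-0.0018,-0.01,0,0],[0.76,-0.0018,-0.01,0,0]]'
python3 -m crank '[[0.76,-0.0018,-0.01,0,0],[0.76,-0.0018,-0.01,0,0],[0.76,-0.0018,-0.01,0,0],[0.76,-0.0018,-0.01,0,0],[0.76,-0.0018,-0.01,0,0],[0.76,-0.0018,-0.01,0,0],[0.76,0,0,0,0],[0.76,0,0,0,0]]'
python3 - <<'E'
from h import *
s=arm.get_image("scene")
cv2.imwrite("pics/s15.png",cv2.resize(s[150:320,250:400,::-1],None,fx=3.5,fy=3.5,interpolation=cv2.INTER_CUBIC))
cv2.imwrite("pics/w15.png",arm.get_image("wrist")[:,:,::-1])
E
```

```text
clock: 20.42
position: [0.5509, 0.0365, 0.1412]
ee_rot: [0.274, 3.129, 0.0]
force: [-0.2, 1.2, -0.1]
width: 0.761
clock: 21.08
position: [0.5464, 0.0126, 0.1409]
ee_rot: [-0.275, -3.129, 0.0]
force: [-0.4, -1.1, 0.4]
width: 0.761
```

View pics/w15.png

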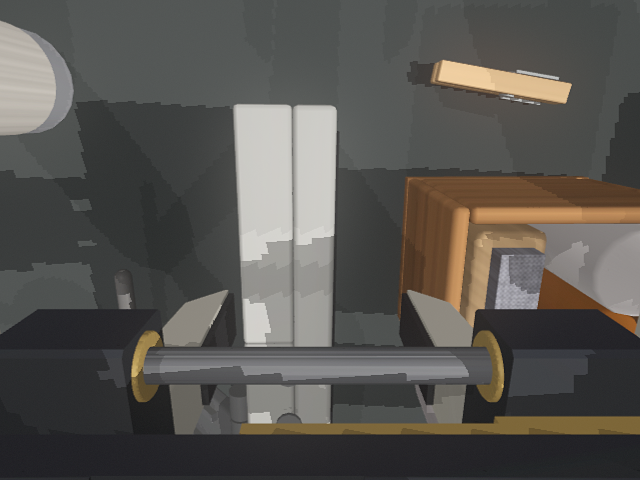

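View pics/s15.png

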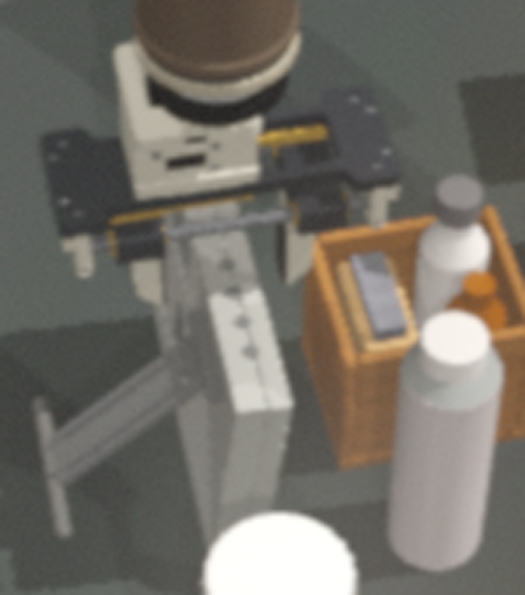

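```bash
python3 -m crank '[[0.76,-0.0018,-0.01,0.005,0],[0.76,-0.0018,-0.01,0.005,0],[0.65,-0.001,-0.005,0,0],[0.54,0,0,0,0],[0.54,0,0,0,0],[0.54,0,0,0,0],[0.54,-0.001,-0.006,0,0],[0.54,-0.001,-0.006,0,0]]'
python3 - <<'E'
from h import *
s=arm.get_image("scene")
cv2.imwrite("pics/s16.png",cv2.resize(s[150:320,250:400,::-1],None,fx=3.5,fy=3.5,interpolation=cv2.INTER_CUBIC))
cv2.imwrite("pics/w16.png",arm.get_image("wrist")[:,:,::-1])
E
```

```text
clock: 21.85
position: [0.5439, -0.0018, 0.1449]
ee_rot: [-0.273, -3.13, -0.0]
force: [-0.0, 0.4, -0.3]
width: 0.54
```

View pics/w16.png

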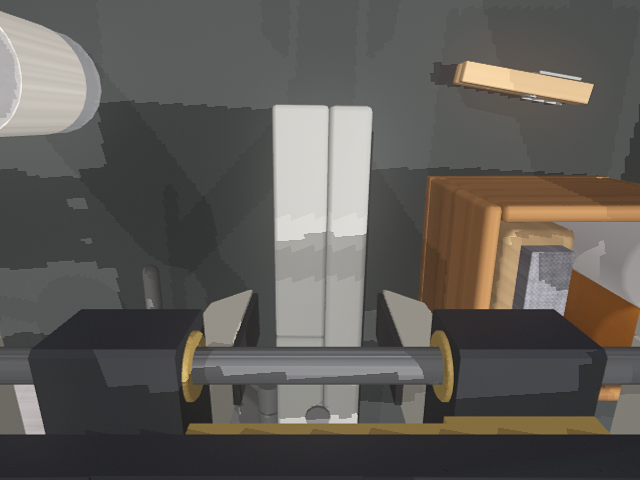

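```bash
python3 -m crank '[[0.54,-0.0018,-0.01,0,0],[0.54,-0.0018,-0.01,0,0],[0.54,-0.0018,-0.01,0,0],[0.54,-0.0018,-0.01,0,0],[0.54,-0.0018,-0.01,0,0],[0.54,-0.0018,-0.01,0,0],[0.54,-0.0013,-0.007,0,0],[0.54,-0.0009,-0.005,0,0]]'
python3 - <<'E'
from h import *
s=arm.get_image("scene")
cv2.imwrite("pics/s17.png",cv2.resize(s[150:320,250:400,::-1],None,fx=3.5,fy=3.5,interpolation=cv2.INTER_CUBIC))
cv2.imwrite("pics/w17.png",arm.get_image("wrist")[:,:,::-1])
E
```

```text
clock: 22.62
position: [0.5385, -0.0314, 0.145]
ee_rot: [-0.275, -3.129, 0.0]
force: [-0.6, 0.2, -0.3]
width: 0.543
```

View pics/w17.png

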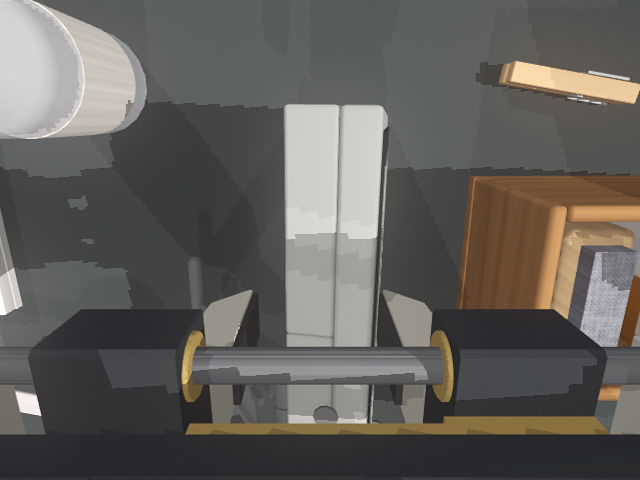

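View pics/s17.png

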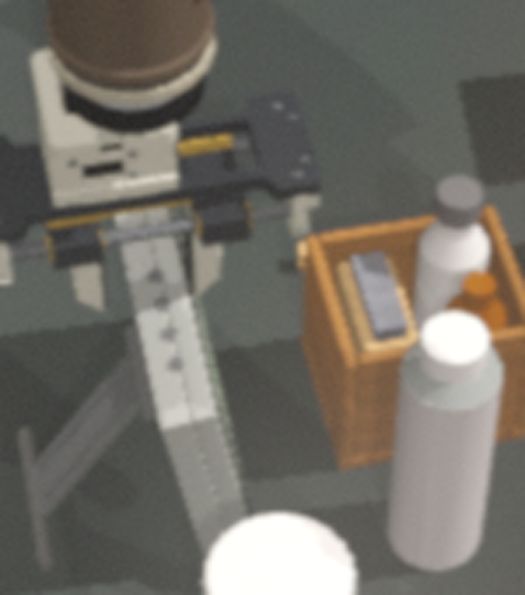

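```bash
python3 -m crank '[[0.54,-0.0013,-0.007,0,0],[0.54,-0.0013,-0.007,0,0],[0.54,-0.0011,-0.006,0,0],[0.54,-0.0011,-0.006,0,0],[0.54,-0.0011,-0.006,0,0],[0.54,-0.0011,-0.006,0,0],[0.54,-0.0011,-0.006,0,0],[0.54,0,0,0,0]]'
python3 - <<'E'
from h import *
s=arm.get_image("scene")
cv2.imwrite("pics/s18.png",cv2.resize(s[150:320,230:380,::-1],None,fx=3.5,fy=3.5,interpolation=cv2.INTER_CUBIC))
cv2.imwrite("pics/w18.png",arm.get_image("wrist")[:,:,::-1])
E
```

```text
clock: 23.38
position: [0.5353, -0.049, 0.145]
ee_rot: [0.275, 3.129, -0.0]
force: [-0.9, -1.1, 0.2]
width: 0.539
```

View pics/w18.png

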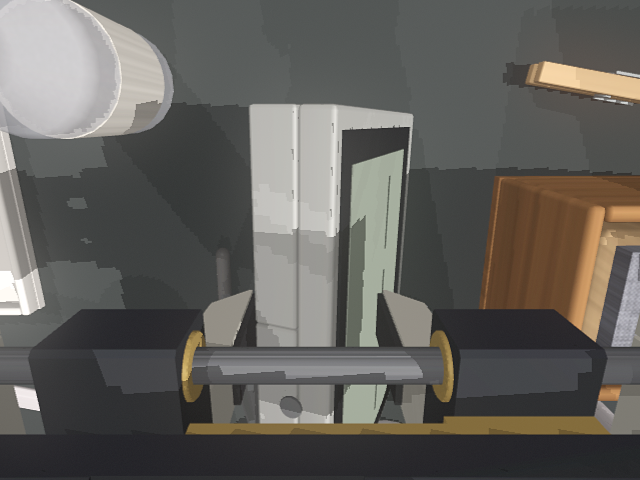

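View pics/s18.png

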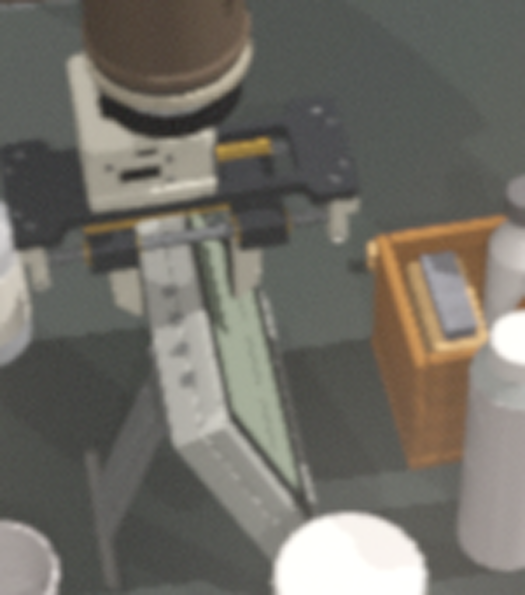

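```bash
python3 -m crank '[[0.54,-0.0007,-0.004,0,0],[0.54,-0.0007,-0.004,0,0],[0.54,-0.0007,-0.004,0,0],[0.54,-0.0007,-0.004,0,0],[0.54,-0.0007,-0.004,0,0],[0.54,0,0,0,0],[0.54,0,0,0,0],[0.54,0,0,0,0]]'
python3 - <<'E'
from h import *
s=arm.get_image("scene")
cv2.imwrite("pics/s19.png",cv2.resize(s[150:320,230:380,::-1],None,fx=3.5,fy=3.5,interpolation=cv2.INTER_CUBIC))
cv2.imwrite("pics/w19.png",arm.get_image("wrist")[:,:,::-1])
E
```

```text
clock: 24.15
position: [0.5341, -0.0562, 0.145]
ee_rot: [-0.274, -3.13, -0.0]
force: [-0.2, -0.3, 0.0]
width: 0.54
```

View pics/w19.png

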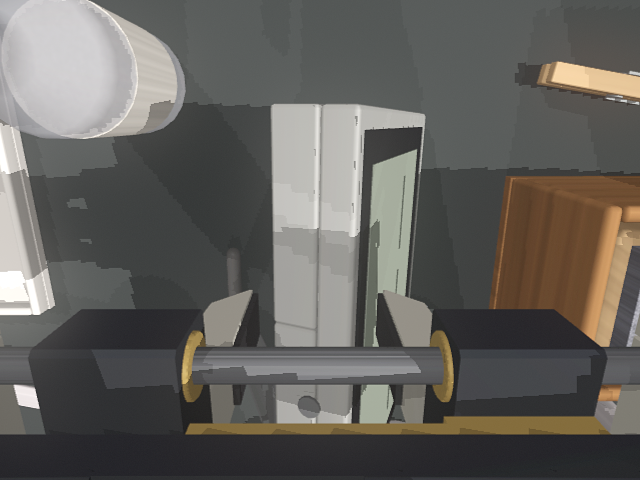

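View pics/s19.png

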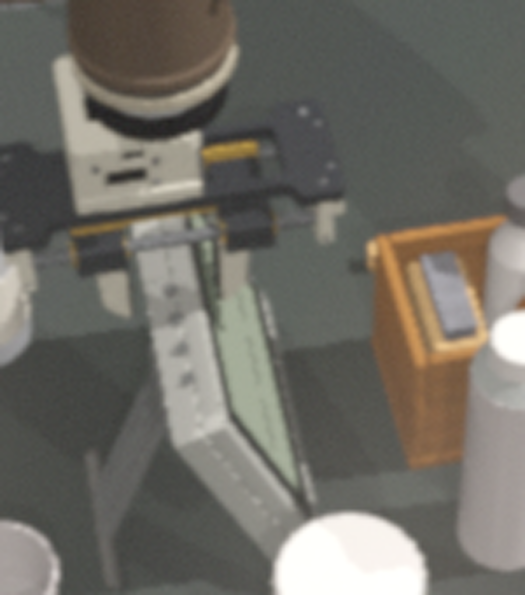

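```bash
python3 -m crank '[[0.65,0.0007,0.004,0,0],[0.76,0.0007,0.004,0,0],[0.76,0,0,0,0],[0.76,0,0,0.01,0],[0.76,0,0,0.03,0],[0.76,0,0,0.05,0],[0.76,0,0,0.05,0],[0.76,0,0,0.05,0]]'
python3 -m crank '[[0.76,0,0.02,0.05,0],[0.76,0,0.05,0.05,0],[0.76,-0.03,0.08,0.02,0],[0.76,-0.05,0.08,0,0],[0.76,-0.05,0.08,0,0],[0.76,-0.05,0.08,0,0],[0.76,-0.05,0.08,0,0],[0.76,-0.05,0.08,0,0]]'
python3 -m crank '[[0.76,-0.03,0.08,0,0],[0.76,-0.03,0.08,0,0],[0.76,-0.03,0.08,0,0],[0.76,0,0.04,0,0],[0.76,0,0,0,0],[0.76,0,0,0,0],[0.76,0,0,0,0],[0.76,0,0,0,0]]'
python3 - <<'E'
from h import *
s=arm.get_image("scene");t=arm.get_image("top")
cv2.imwrite("pics/s20.png",s[:,:,::-1]);cv2.imwrite("pics/t20.png",t[:,:,::-1])
cv2.imwrite("pics/s20c.png",cv2.resize(s[170:340,230:380,::-1],None,fx=3.5,fy=3.5,interpolation=cv2.INTER_CUBIC))
cv2.imwrite("pics/t20c.png",cv2.resize(t[150:330,240:420,::-1],None,fx=3.3,fy=3.3,interpolation=cv2.INTER_CUBIC))
E
```

```text
clock: 24.92
position: [0.5344, -0.0532, 0.2221]
ee_rot: [-0.274, -3.129, 0.0]
force: [1.1, 0.3, 0.2]
width: 0.759
clock: 25.58
position: [0.4214, 0.1681, 0.2695]
ee_rot: [0.275, 3.129, 0.001]
force: [0.1, 1.0, -0.3]
width: 0.758
clock: 26.25
position: [0.3871, 0.2776, 0.2691]
ee_rot: [0.277, 3.129, -0.001]
force: [-0.0, 0.1, 0.1]
width: 0.762
```

View pics/s20c.png

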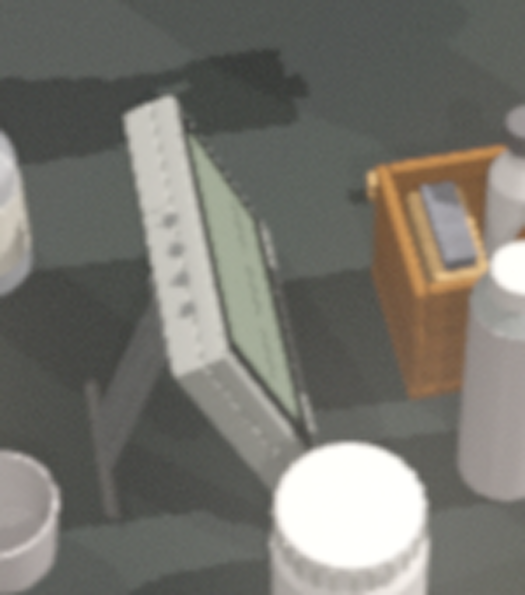

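View pics/t20c.png

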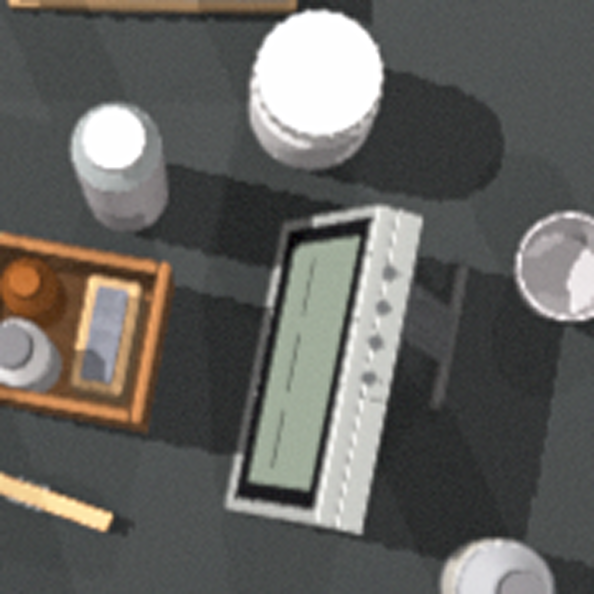

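View pics/t20.png

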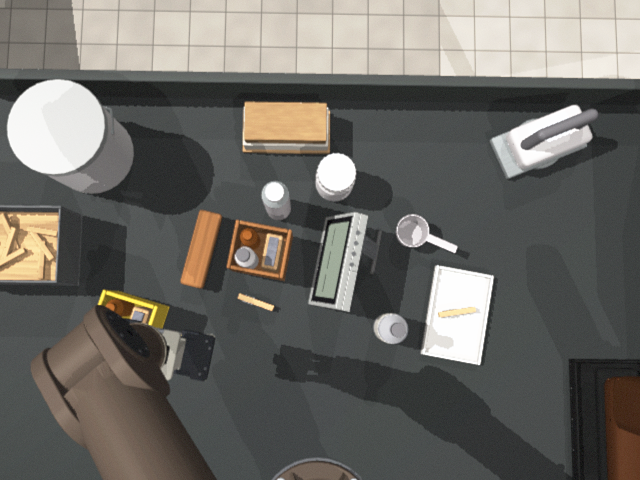

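Run:
```python
from h import *
np.set_printoptions(suppress=True,precision=1)
t=lambda x,y:(x/3.3+240-.35,y/3.3+150-.35)
s=lambda x,y:(x/3.5+230-.35,y/3.5+170-.35)
P={"nearback":((363,532),(126,118)),"farback":((421,214),(180,374)),"neardisp":((318,522),(174,98)),"fardisp":((377,206),(224,350)),"foot_far":((463,268),(115,515)),"foot_near":((438,406),(90,384))}
Q={}
for k,(a,b) in P.items():
    p,e=tri([ray("top",t(*a)),ray("scene",s(*b))]);Q[k]=p*1000;print(k,p*1000,np.round(np.array(e)*1000,1))
p=onz("top",t(227,510),0)*1e3;print("bottom front near",p)
d=Q["neardisp"]-p;y=Q["nearback"]-Q["farback"];y/=np.linalg.norm(y);h=np.array([y[1],-y[0],0]);print(np.linalg.norm(d),"tilt",-np.arctan2(d@h,d[2]))
a=cv2.imread("pics/top0.png").astype(int);b=cv2.imread("pics/t20.png").astype(int)
for n,(x,y_,r) in {"jar":(335,174,14),"can":(275,193,10),"bottle":(392,328,14),"cup":(412,231,14),"pin1":(258,301,20),"pin2":(459,312,20),"brush":(286,128,40)}.items():
    f=lambda im:cv2.cvtColor(im.astype(np.uint8)[y_-r-4:y_+r+4,x-r-4:x+r+4],cv2.COLOR_BGR2GRAY).astype(np.float32)
    print(n,np.round(cv2.phaseCorrelate(f(a),f(b)),2))
```

```text
nearback [449.1 -57.5 134. ] [3.1 3.1]
farback [645.6 -92.6 139.1] [2.8 2.8]
neardisp [455.1 -28.8 145.8] [3.6 3.6]
fardisp [647.9 -65.8 150.3] [1.3 1.3]
foot_far [ 631.  -136.3    1.4] [3.1 3.1]
foot_near [ 535.1 -119.5    2.4] [2.4 2.4]
bottom front near [461.8  21.9   0. ]
154.51149575012258 tilt 0.3365766497319896Traceback (most recent call last):
  File "<stdin>", line 14, in <module>
    return _wrapfunc(a, 'round', decimals=decimals, out=out)
    return _wrapit(obj, method, *args, **kwds)
    conv = _array_converter(obj)
ValueError: setting an array element with a sequence. The requested array has an inhomogeneous shape after 1 dimensions. The detected shape was (2,) + inhomogeneous part.
```

Run:
```python
from h import *
a=cv2.imread("pics/top0.png");b=arm.get_image("top")[:,:,::-1].astype(np.uint8).copy()
for n,(x,y_,r) in {"jar":(335,174,14),"can":(273,190,8),"bottle":(392,328,14),"cup":(412,231,14),"pin1":(258,301,18),"pin2":(459,312,18),"brush":(286,128,40)}.items():
    f=lambda im:np.float32(cv2.cvtColor(im[y_-r-4:y_+r+4,x-r-4:x+r+4],cv2.COLOR_BGR2GRAY))
    d,_=cv2.phaseCorrelate(f(a),f(np.ascontiguousarray(b)));print(n,[round(v,2) for v in d])
print(arm.sign_off())
```

```text
jar [-0.07, 0.15]
can [0.09, -0.13]
bottle [-0.07, 0.1]
cup [-0.01, 0.01]
pin1 [0.42, 0.88]
pin2 [0.56, 0.51]
brush [0.01, -0.03]
the job is handed in; nothing more can be done
None
```

I did the three steps in the order asked and handed the job in at about 26 s of the 64 s allowed. At the last look the console was standing on its bottom edge and the opened leg, with the robot well clear.

- **Door:** I pushed it shut with about 19 N at the end. The pictures showed it flush, and still flush just before the tipping. I didn't look at it again after that.
- **Leg:** My first try, hooking the foot bar, jammed and briefly lifted the console off the caddy; I set it back. I then held the stem and swung it to its stop, measured at about 0.745 rad (the stop is 0.75).
- **Bottom edge:** Reaching the stop slid the console's bottom edge out. The console leaned about 0.5 rad instead of 0.38, still against the caddy.
- **Tipping:** I straddled the top edge with the fingers and eased the console over onto the leg.

**Last checks:**
- **Console tilt:** The top-edge heights give about 0.37 rad, and the foot's distance from the console also fits a fully open leg. A cruder estimate gave 0.34 rad, because it wrongly took the front bottom edge to be on the counter.
- **Foot height:** The foot bar measured 1–2 mm above the counter, within measurement error of touching it.
- **Other things:** The jar, can, bottle, cup and brush shifted by less than 0.2 px in the top view. The clothespins read 0.8–1.0 px. I put that down to shadows and noise, because the arm never went near them, but I didn't confirm it.

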